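Press lens barrels down in their nests in order

ROBOT

A 6-joint arm with a two-finger parallel gripper is mounted at the origin on the work surface. World frame = base frame: x ahead of the robot, y to its left, z up, the work surface at z = 0. Lengths are in mm, angles in rad, forces in N, time in s.
With the tool pointing down it reaches from about 350 to 950 mm from the base axis. Payload 17.4 kg.
Tool frame: the origin (TCP) lies on the centre line of the jaws, within the pads' length; the fingertips stand 17 mm ahead of it and the grasp point (between the pads) lies 2 mm behind it; z points along the fingers, y is the line along which they close (so a half turn about z gives the same grasp; the last joint's range is limited). The gripper opens to 93 mm and grips with 3 to 60 N. Pads are 15 mm wide; open, the fingers measure 128 mm over their backs; the gripper's body (75 mm by 188 mm) begins 65 mm behind the grasp point.
Start: joints at [1.244, 0.116, 1.442, -0, 1.584, -0.038], TCP at [192.249, 647.049, 211.046] pointing down, gripper open.
Joint ranges: [-2.83, 2.83], [-0.83, 2.19], [0.07, 2.5], [-1.14, 4.28], [0.01, 3], [-2.97, 2.97]. Speed limits (rad/s): [1.89, 1.89, 2.22, 3.14, 3.14, 3.14].

INTERFACE

Orientations are given as [roll, pitch, yaw] about the fixed x, y, z axes, in that order (R = Rz(yaw) Ry(pitch) Rx(roll)).
In Python, from station import bot, imaging, ticket gives the robot as it stands.
- The arm moves only by the tool move_arm, never from a script. Its argument "motion" is a list of rows, each a list of 7 numbers: the turn, a rotation vector about the tool's x, y, z each as a share of 6 degrees, from -1 to 1, then the shift along the tool's x, y, z each as a share of 20 mm, from -1 to 1, then the opening, from 0 (shut) to 1 (fully open). In form: [[ax, ay, az, dx, dy, dz, claw], ...]. A call has 1 to 10 rows; each row shifts and turns the commanded pose from where the row before left it, along the tool's axes as they then stand; what a row does not reach is not made up. A row lasts 1/10 s, in which the tool goes at most 50 mm and 8.59 degrees, less where a joint would pass 70% of its speed; a pose out of reach is approached as far as the arm can. A call with a number of a shift or a turn outside -1 to 1 is refused whole. A call with a gripper value outside its range is refused whole. The fingers move at their own pace and stop on an object; "newtons" is the grip in N (left out, the last holds). Time passes only in rows, so rows that do not move let the fingers close. It gives the time, the measured TCP pose, the force, the opening and the grip force at its end, in the units of the state.
- bot.state(): the state, without advancing time (a new reading comes with each control period).
- imaging.get_image(name): name is "scene" or "top" or "wrist"; returns a dict with "frame" (400x640x3 uint8, red, green, blue), "depth" (400x640 float32, mm along the optical axis (not along the pixel's ray), 0 where there is no reading), "fx", "fy", "cx", "cy" (pixels), "k1" (the pictures are not rectified: a ray, as slopes to the right and down, at radius r is drawn at 1 + k1 r^2 times it, then the intrinsics apply), "extrinsics" (4x4, takes a point from camera to world coordinates). Camera axes: x right, y up, looking along -z (the intrinsics and any distortion apply to the point x, -y, -z); pixel columns grow to the right and rows downward; lengths in mm; the calibration is good to about 2 mm. A picture is of the moment at which its call begins.
- ticket.sign_off(): hands the job in; it is judged then, once.
The state is a dict: "time_s": time; "q": joint angles; "dq": joint speeds; "tau": joint torques, N m; "tcp_pos": TCP position; "tcp_rot": TCP orientation; "contact_force": force on the tool from outside, world axes, zero at the start; "ft_torque": the same for the moment, N m; "opening": finger opening in mm; "grasp_force": force on a finger pad.
Only numpy, scipy, OpenCV 4.12 (cv2) and the standard library are available. Lean on these libraries where they do the work, as an engineer would, in place of code of your own. Each camera call takes 0.05 s, during which the arm holds its last target. There are 200 camera calls.

TASK

The three black lens barrels stand in raised nests on the grey fixture. With closed fingertips press lightly on the top of each barrel so that it sinks with its nest by about 1 cm and stays there: first the tall slim barrel, then the flared one, last the low drum. Push only on the barrel tops, do not lift any barrel out, and leave the tray, bottle and screwdriver where they are.

Things in the scene. Friction and masses are not known exactly. Their poses are not given: they have to be found in the camera images.
- slim_barrel: Loose black plastic lens barrel, the tallest and slimmest: above the foot flange a straight tube 36 mm in diameter; total height 64 mm. About 0.15 kg. Foot flange 56 mm across, 10 mm thick, standing with 1 mm play in any one of the three nests. Origin: centre of its underside, 56 mm above the table with its nest up; z up.
- slim_barrel_top (a point): Centre of the flat top face of slim barrel, the spot to press (64 mm above its origin).
- flared_barrel: Loose black plastic lens barrel, the funnel-shaped one, of middle height: a 32 mm neck that flares out to a flat 54 mm top; total height 47 mm. About 0.15 kg. Foot flange 56 mm across, 10 mm thick, standing with 1 mm play in any one of the three nests. Origin: centre of its underside, 56 mm above the table with its nest up; z up.
- flared_barrel_top (a point): Centre of the flat top face of flared barrel, the spot to press (47 mm above its origin).
- drum_barrel: Loose black plastic lens barrel, the lowest: a squat straight drum 52 mm in diameter; total height 30 mm. About 0.15 kg. Foot flange 56 mm across, 10 mm thick, standing with 1 mm play in any one of the three nests. Origin: centre of its underside, 56 mm above the table with its nest up; z up.
- drum_barrel_top (a point): Centre of the flat top face of drum barrel, the spot to press (30 mm above its origin).
- fixture: Fixed grey seating fixture: base plate 170 (x) x 300 (y) x 30 mm, origin at the centre of its underside on the table. It carries three equal round aluminium nests, cups 68 mm across with pockets 8 mm deep, centred at x,y = (-30,-95), (30,0), (-30,95) mm in its frame; rims 64 mm above the table at the start.
- nest0 (a joint): Travel of the nest at the fixture's -y end (m): 0 = up (start), 0.016 = at its hard stop. It slides straight down as its barrel is pushed: 3 to 4 N starts it, about 7 N at 10 mm, 9 N at the stop. Friction holds it where it is left; it does not spring back.
- nest1 (a joint): Travel of the nest at the fixture's middle (m): 0 = up (start), 0.016 = at its hard stop. It slides straight down as its barrel is pushed: 3 to 4 N starts it, about 7 N at 10 mm, 9 N at the stop. Friction holds it where it is left; it does not spring back.
- nest2 (a joint): Travel of the nest at the fixture's +y end (m): 0 = up (start), 0.016 = at its hard stop. It slides straight down as its barrel is pushed: 3 to 4 N starts it, about 7 N at 10 mm, 9 N at the stop. Friction holds it where it is left; it does not spring back.
- cap_tray: Loose clear compartment tray 200 x 130 x 35 mm with black caps in it, beside the fixture (+y side); origin under its centre. Leave alone.
- cleaner: Loose white closed bottle, 52 mm across, 120 mm high, on the fixture's -y side; origin: centre of its underside. Leave alone.
- driver: Loose screwdriver, 170 mm long, lying on the table on the fixture's -y side; x along the tool. Leave alone.
Things that resemble listed ones, but are neither listed nor needed, are in the scene too. What is shaped like the flared_barrel but pink is not meant.

How it is judged:
By the outcome, as a careful person would: the job done as asked, in the order asked, and still so for the second after the job is handed in, with the robot touching nothing.
It also fails if it takes over 48 s, if anything falls off the work surface, if the arm or the gripper's body presses on something with over 40 N, if the wrist force passes 120 N, or if a joint passes its speed limit or range.

## Working session

There is one attempt and no reset: what is moved stays moved. The work goes in short steps, Python scripts to look and compute and a tool call to move; the robot and the scene stay as the last step left them, time stands still between calls to the robot, and variables do not carry over. Pictures are saved under pics/ and viewed, at most 10 in all, crops included, and the job is handed in when it is done.

Besides the shell and the picture viewer there is one more tool, called after "Request:" by a JSON object that holds its "op" and its "data", one argument or row to a line. move_arm: Moves the arm, as the interface text tells. Its arguments: {"type":"object","properties":{"motion":{"type":"array","items":{"type":"array","items":{"type":"number"}}},"newtons":{"type":"number"}},"required":["motion"]}

```bash
mkdir -p pics
cat > h.py <<'E'
import numpy as np,cv2
from station import bot,imaging,ticket
def cloud(im):
    d=im["depth"];H,W=d.shape
    u,v=np.meshgrid(np.arange(W),np.arange(H))
    K=np.array([[im["fx"],0,im["cx"]],[0,im["fy"],im["cy"]],[0,0,1.]])
    p=np.stack([u,v],-1).reshape(-1,1,2).astype(float)
    s=cv2.undistortPointsIter(p,K,np.array([im["k1"],0,0,0.]),None,None,(3,50,1e-9)).reshape(H,W,2)
    P=np.stack([s[...,0]*d,-s[...,1]*d,-d],-1)
    E=np.array(im["extrinsics"]);Q=P@E[:3,:3].T+E[:3,3];Q[d<=0]=np.nan
    return Q
def save(n,f): cv2.imwrite("pics/"+n,cv2.cvtColor(f,cv2.COLOR_RGB2BGR))
E
python3 - <<'E'
from h import *
s=bot.state();print({k:np.round(v,3) for k,v in s.items()})
for n in("scene","top"):
    im=imaging.get_image(n);np.save(n+"_f.npy",im["frame"]);np.save(n+"_c.npy",cloud(im));save(n+".png",im["frame"]);print(n,np.round(im["extrinsics"],2).tolist(),im["k1"])
E
```

```text
{'time_s': np.float64(0.0), 'q': array([ 1.244,  0.116,  1.442, -0.   ,  1.584, -0.038]), 'dq': array([-0.   ,  0.002,  0.001, -0.001,  0.001, -0.001]), 'tau': array([-1.0000e-03, -7.2127e+01, -6.2261e+01,  7.8000e-02,  2.4000e-02,
       -0.0000e+00]), 'tcp_pos': array([192.172, 646.849, 210.336]), 'tcp_rot': array([-3.14 , -0.   ,  2.853]), 'contact_force': array([-0.064,  0.169,  0.466]), 'ft_torque': array([-0.039,  0.032, -0.009]), 'grasp_force': np.float64(0.0), 'opening': np.float64(92.783)}
scene [[-0.85, -0.4, 0.33, 885.65], [0.52, -0.67, 0.52, 507.39], [0.01, 0.62, 0.79, 766.1], [0.0, 0.0, 0.0, 1.0]] -0.009554849394054928
top [[0.0, 0.98, -0.19, 442.25], [-1.0, -0.0, -0.01, 33.57], [-0.01, 0.19, 0.98, 1024.64], [0.0, 0.0, 0.0, 1.0]] -0.07189170686467836
```

View pics/top.png

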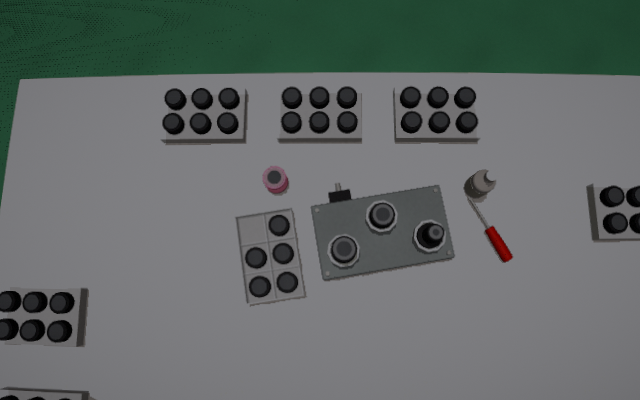

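View pics/scene.png

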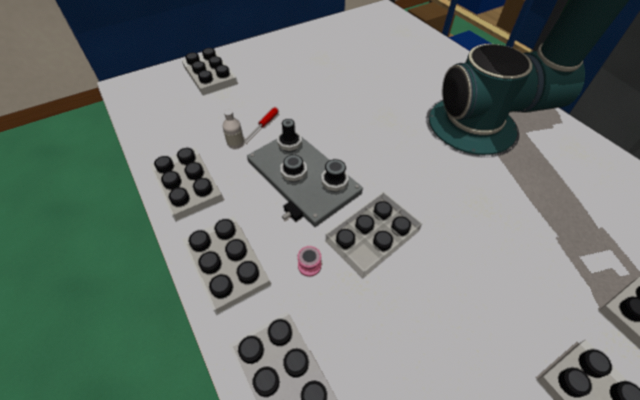

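The top view shows the fixture with black barrels at (432,235) (slim, -y end), (382,215) (middle) and (344,250) (+y end). Lookalikes are the pink flared one at (275,180), the caps in the tray around (270,255) and the black caps in the side racks. Next I'll get heights, centres and a close crop.

Run:
```python
from h import *
f=np.load("top_f.npy");c=np.load("top_c.npy");fs=np.load("scene_f.npy");cs=np.load("scene_c.npy")
for nm,C in(("top",c),("scene",cs)):
    X,Y,Z=C[...,0],C[...,1],C[...,2]
    t=(abs(X-450)<250)&(abs(Y)<300)&(abs(Z)<12); print(nm,"table z",np.nanmedian(Z[t]))
    for (u,v) in ((432,232),(382,215),(344,249)):
        p=np.nanmedian(c[v-2:v+3,u-2:u+3].reshape(-1,3),0)
        near=np.hypot(X-p[0],Y-p[1])<45
        z=Z[near&(Z>73)]
        h,e=np.histogram(z,np.arange(72,130,3)); 
        hi=np.percentile(z,90) if len(z) else 0
        m=near&(Z>hi-5)
        q=np.stack([X[m],Y[m]],-1).astype(np.float32);(cc,r)=cv2.minEnclosingCircle(q)
        print((u,v),np.round(p,1),"hi",hi,"n",m.sum(),"mean",q.mean(0),"circ",np.round(cc,1),round(r,1),h.tolist())
    m=(Z>22)&(Z<38)&(abs(X-450)<250)&(Y<60)&(Y>-260)
    n,l,s,ce=cv2.connectedComponentsWithStats(m.astype(np.uint8));k=1+s[1:,4].argmax()
    print("fixture",cv2.minAreaRect(np.stack([X[l==k],Y[l==k]],-1).astype(np.float32)))
a=cv2.resize(f[180:285,300:460],None,fx=4.5,fy=4.5,interpolation=cv2.INTER_CUBIC)[:300]
b=cv2.resize(fs[105:225,235:375],(350,300),interpolation=cv2.INTER_CUBIC)
a=cv2.resize(f[180:285,300:460],(450,300),interpolation=cv2.INTER_CUBIC)
save("crop.png",cv2.convertScaleAbs(np.hstack([a,b]),alpha=1.5,beta=20))
```

```text
top table z -0.35145486276360316
(432, 232) [ 558.4 -174.7  119.3] hi 121.57457411542146 n 228 mean [ 558.2561  -181.35315] circ [ 557.8 -181.6] 18.2 [2, 6, 10, 3, 7, 3, 6, 2, 6, 7, 7, 5, 7, 6, 13, 129, 88, 4, 0]
(382, 215) [599.6 -76.8  86.3] hi 87.79015983680824 n 439 mean [600.66583 -76.97523] circ [601.  -77.2] 25.8 [1, 6, 8, 77, 281, 94, 2, 0, 0, 0, 0, 0, 0, 0, 0, 0, 0, 0, 0]
(344, 249) [525.6   5.2 102.5] hi 105.00220558822042 n 504 mean [526.2549      6.5649896] circ [526.4   6.4] 26.6 [0, 0, 0, 0, 0, 0, 0, 0, 6, 162, 303, 53, 0, 0, 0, 0, 0, 0, 0]
fixture ((583.5347900390625, -81.29914855957031), (194.7660675048828, 301.7098693847656), 9.439737319946289)
scene table z 0.498226904811645
(432, 232) [ 558.4 -174.7  119.3] hi 121.26517615520888 n 101 mean [ 561.44916 -177.9165 ] circ [ 560.4 -179.3] 18.7 [9, 8, 10, 12, 9, 10, 14, 9, 10, 12, 11, 15, 11, 9, 11, 36, 62, 2, 0]
(382, 215) [599.6 -76.8  86.3] hi 87.91276167091699 n 243 mean [605.04193 -74.51218] circ [604.4 -75. ] 27.4 [10, 12, 14, 24, 142, 89, 1, 0, 0, 0, 0, 0, 0, 0, 0, 0, 0, 0, 0]
(344, 249) [525.6   5.2 102.5] hi 104.8966619846071 n 287 mean [530.3698      9.4506855] circ [529.1   7. ] 28.0 [8, 4, 3, 2, 2, 5, 5, 4, 9, 43, 218, 27, 0, 0, 0, 0, 0, 0, 0]
fixture ((584.034912109375, -80.29512023925781), (195.960205078125, 298.3467712402344), 7.833740234375)
```

View pics/crop.png

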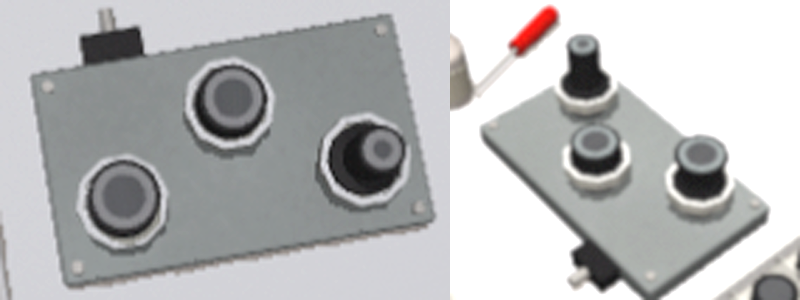

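The crop confirms it: slim at the -y end, low drum in the middle, flared at the +y end, all black. The tops measure 121, 87 and 104 mm against 120, 86 and 103 expected. Averaging both cameras, the centres are slim (559,-180.5), flared (527.5,6.7) and drum (602.5,-76). I'll close the gripper and go over the slim barrel.

Request:
{"op": "move_arm", "data": {
  "motion": [
    [0,0,0,-0.84,-0.98,0,0],
    [0,0,0,-0.84,-0.98,0,0],
    [0,0,0,-0.84,-0.98,0,0],
    [0,0,0,-0.84,-0.98,0,0],
    [0,0,0,-0.84,-0.98,0,0],
    [0,0,0,-0.84,-0.98,0,0],
    [0,0,0,-0.84,-0.98,0,0],
    [0,0,0,-0.84,-0.98,0,0],
    [0,0,0,-0.84,-0.98,0,0],
    [0,0,0,-0.84,-0.98,0,0]
  ],
  "newtons": 20
}}

```text
time_s: 1.1
tcp_pos: [297.7, 410.3, 210.8]
tcp_rot: [-3.141, -0.0, 2.853]
contact_force: [-0.1, 0.2, -0.9]
opening: 17.5
grasp_force: 0.0
```

Request:
{"op": "move_arm", "data": {
  "motion": [
    [0,0,0,-0.84,-0.98,0,0],
    [0,0,0,-0.84,-0.98,0,0],
    [0,0,0,-0.84,-0.98,0,0],
    [0,0,0,-0.84,-0.98,0,0],
    [0,0,0,-0.84,-0.98,0,0],
    [0,0,0,-0.84,-0.98,0,0],
    [0,0,0,-0.84,-0.98,0,0],
    [0,0,0,-0.84,-0.98,0,0],
    [0,0,0,-0.84,-0.98,0,0],
    [0,0,0,-0.84,-0.98,0,0]
  ]
}}

```text
time_s: 2.1
tcp_pos: [402.8, 174.5, 210.8]
tcp_rot: [-3.141, -0.0, 2.853]
contact_force: [0.1, 0.5, -0.2]
opening: 0.2
grasp_force: 0.0
```

Request:
{"op": "move_arm", "data": {
  "motion": [
    [0,0,0,-0.84,-0.98,0,0],
    [0,0,0,-0.84,-0.98,0,0],
    [0,0,0,-0.84,-0.98,0,0],
    [0,0,0,-0.84,-0.98,0,0],
    [0,0,0,-0.84,-0.98,0,0],
    [0,0,0,-0.84,-0.98,0,0],
    [0,0,0,-0.84,-0.98,0,0],
    [0,0,0,-0.84,-0.98,0,0],
    [0,0,0,-0.84,-0.98,0,0],
    [0,0,0,0,0,0,0]
  ]
}}

```text
time_s: 3.1
tcp_pos: [497.9, -38.6, 210.4]
tcp_rot: [-3.141, -0.001, 2.851]
contact_force: [0.3, -0.1, -1.2]
opening: 0.6
grasp_force: 0.0
```

Request:
{"op": "move_arm", "data": {
  "motion": [
    [0,0,0,-0.82,-0.99,0,0],
    [0,0,0,-0.82,-0.99,0,0],
    [0,0,0,-0.82,-0.99,0,0],
    [0,0,0,-0.82,-0.99,0,0],
    [0,0,0,-0.82,-0.99,0,0],
    [0,0,0,-0.82,-0.99,0,0],
    [0,0,0,0,0,1,0],
    [0,0,0,0,0,1,0],
    [0,0,0,0,0,0.6,0],
    [0,0,0,0,0,0,0]
  ]
}}

```text
time_s: 4.1
tcp_pos: [557.2, -177.7, 157.3]
tcp_rot: [3.141, -0.003, 2.853]
contact_force: [0.4, -1.8, 0.2]
opening: 0.1
grasp_force: 0.0
```

Run:
```python
from h import *
s=bot.state();print(s["tcp_pos"],s["tcp_rot"],s["contact_force"])
im=imaging.get_image("wrist");c=cloud(im);Z=c[...,2]
save("w1.png",im["frame"])
for n,x,y,h in(("slim",559,-180.5,120),("flared",527.5,6.7,103),("drum",602.5,-76,86)):
    m=(np.hypot(c[...,0]-x,c[...,1]-y)<40)&(abs(Z-h)<6)
    if m.sum()>20:
        q=c[m][:,:2].astype(np.float32);print(n,m.sum(),np.median(Z[m]),q.mean(0),cv2.minEnclosingCircle(q))
```

```text
[ 557.17882662 -177.73124902  157.31593437] [ 3.14134731e+00 -2.72435858e-03  2.85311994e+00] [ 0.3890885  -1.81778535  0.23104959]
slim 1137 120.04492968264756 [ 555.5431  -179.83905] ((560.78271484375, -181.26727294921875), 17.811717987060547)
flared 4304 103.55362995209057 [528.37415     4.1770964] ((529.5760498046875, 5.67538595199585), 27.797788619995117)
drum 2522 86.4446788336183 [602.8005  -78.48321] ((604.2147827148438, -77.5039291381836), 26.194826126098633)
```

View pics/w1.png

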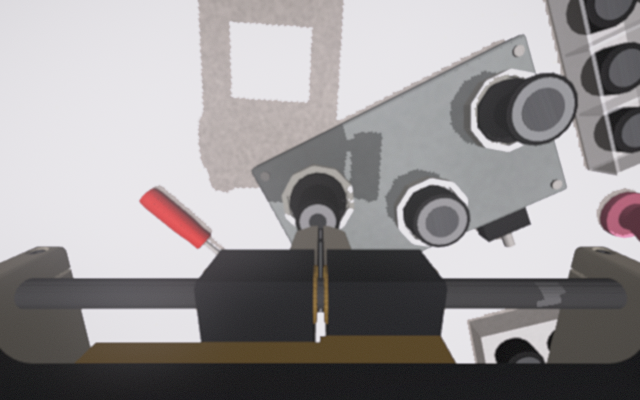

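The wrist view shows the fingertips just over the slim barrel's top at (318,215), drum at (440,218) and flared at (545,108). The wrist-measured centres agree with the earlier ones to 2 mm. I'll centre and approach.

Request:
{"op": "move_arm", "data": {
  "motion": [
    [0,0,0,-0.18,-0.12,0.4,0],
    [0,0,0,0,0,0.4,0],
    [0,0,0,0,0,0,0],
    [0,0,0,0,0,0,0]
  ]
}}

```text
time_s: 4.55
tcp_pos: [560.6, -181.8, 143.0]
tcp_rot: [-3.142, -0.0, 2.853]
contact_force: [0.0, 0.2, 0.2]
opening: 0.7
grasp_force: 0.0
```

Request:
{"op": "move_arm", "data": {
  "motion": [
    [0,0,0,0,0,0.1,0],
    [0,0,0,0,0,0,0]
  ]
}}

```text
time_s: 4.75
tcp_pos: [560.6, -181.8, 141.0]
tcp_rot: [-3.142, 0.0, 2.853]
contact_force: [0.1, -0.2, -0.5]
opening: 0.3
grasp_force: 0.0
```

Request:
{"op": "move_arm", "data": {
  "motion": [
    [0,0,0,0,0,0.1,0],
    [0,0,0,0,0,0,0]
  ]
}}

```text
time_s: 4.95
tcp_pos: [560.6, -181.8, 138.9]
tcp_rot: [3.142, -0.0, 2.853]
contact_force: [-0.1, 0.9, -0.3]
opening: 0.6
grasp_force: 0.0
```

Request:
{"op": "move_arm", "data": {
  "motion": [
    [0,0,0,0,0,0.1,0],
    [0,0,0,0,0,0,0]
  ]
}}

```text
time_s: 5.15
tcp_pos: [560.5, -181.8, 136.8]
tcp_rot: [3.142, -0.0, 2.853]
contact_force: [-0.2, -0.0, -0.2]
opening: 0.8
grasp_force: 0.0
```

Request:
{"op": "move_arm", "data": {
  "motion": [
    [0,0,0,0,0,0.1,0],
    [0,0,0,0,0,0,0]
  ]
}}

```text
time_s: 5.35
tcp_pos: [560.6, -181.7, 134.7]
tcp_rot: [-3.142, -0.0, 2.853]
contact_force: [-1.1, -0.0, 0.3]
opening: 0.3
grasp_force: 0.0
```

Request:
{"op": "move_arm", "data": {
  "motion": [
    [0,0,0,0,0,0.1,0],
    [0,0,0,0,0,0,0]
  ]
}}

```text
time_s: 5.55
tcp_pos: [560.5, -181.8, 132.7]
tcp_rot: [-3.142, -0.0, 2.853]
contact_force: [0.5, 0.6, -0.5]
opening: 0.4
grasp_force: 0.0
```

Request:
{"op": "move_arm", "data": {
  "motion": [
    [0,0,0,0,0,0.1,0],
    [0,0,0,0,0,0,0]
  ]
}}

```text
time_s: 5.75
tcp_pos: [560.6, -181.8, 130.8]
tcp_rot: [3.142, -0.0, 2.853]
contact_force: [-0.3, -0.0, 2.0]
opening: 0.1
grasp_force: 0.0
```

Expected contact at 137, but there's no clear force yet. I'll check with the cameras.

```bash
cat >> h.py <<'E'
def rep():
    for cam in("top","scene","wrist"):
        im=imaging.get_image(cam);c=cloud(im);Z=c[...,2];o=[]
        for n,x,y,h in(("slim",560,-181,120),("flared",528.5,6,103),("drum",603.5,-77,86)):
            R=np.hypot(c[...,0]-x,c[...,1]-y)
            m=(R<(17 if n=="slim" else 23))&(Z>h-20)&(Z<h+5)
            nst=(R>29)&(R<34)&(Z>44)&(Z<72)
            o.append((n,m.sum(),*np.round(np.percentile(Z[m],[50,75,90]),1).tolist() if m.sum() else (),"rim",nst.sum(),round(float(np.median(Z[nst])),1)))
        print(cam,*o)
        np.save("l_"+cam+".npy",im["frame"])
    s=bot.state();print(np.round(s["tcp_pos"],1),np.round(s["contact_force"],1))
E
python3 - <<'E'
from h import *
rep()
f=np.load("l_scene.npy");save("s2.png",cv2.resize(f[60:240,200:380],(600,600),interpolation=cv2.INTER_CUBIC))
E
```

```text
Traceback (most recent call last):
  File "h.py", line 20
    o.append((n,m.sum(),*np.round(np.percentile(Z[m],[50,75,90]),1).tolist() if m.sum() else (),"rim",nst.sum(),round(float(np.median(Z[nst])),1)))
                                                                             ^^
SyntaxError: invalid syntax
```

```bash
sed -i 's/\*np.round(np.percentile(Z\[m\],\[50,75,90\]),1).tolist() if m.sum() else ()/np.round(np.percentile(Z[m],[50,75,90]),1).tolist() if m.sum() else 0/' h.py
python3 - <<'E'
from h import *
rep()
f=np.load("l_scene.npy");save("s2.png",cv2.resize(f[60:240,200:380],(600,600),interpolation=cv2.INTER_CUBIC))
E
```

```text
top ('slim', np.int64(0), 0, 'rim', np.int64(42), 62.7) ('flared', np.int64(385), [103.0, 104.1, 105.1], 'rim', np.int64(193), 63.0) ('drum', np.int64(356), [86.2, 87.1, 88.2], 'rim', np.int64(184), 63.0)
scene ('slim', np.int64(89), [120.7, 121.4, 122.3], 'rim', np.int64(84), 63.8) ('flared', np.int64(201), [103.8, 104.5, 105.0], 'rim', np.int64(83), 63.6) ('drum', np.int64(181), [86.7, 87.7, 88.5], 'rim', np.int64(79), 63.8)
wrist ('slim', np.int64(1245), [119.8, 120.4, 120.9], 'rim', np.int64(1033), 63.5) ('flared', np.int64(4037), [103.7, 104.2, 104.7], 'rim', np.int64(1242), 63.7) ('drum', np.int64(2396), [86.7, 87.1, 87.5], 'rim', np.int64(926), 63.6)
[ 560.7 -181.8  131.1] [ 0.6 -0.9 -0.1]
```

View pics/s2.png

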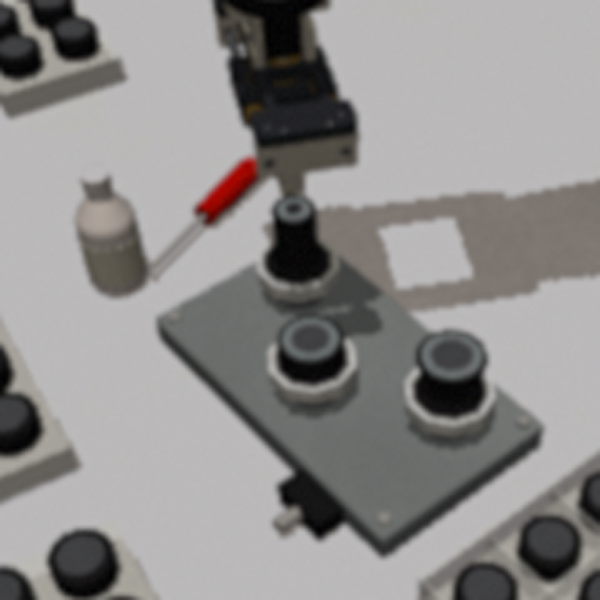

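The slim barrel hasn't sunk (top about 120). The fingertip seems to sit behind its top at (290,190) in this crop. I'll locate the fingertips in the point clouds.

Run:
```python
from h import *
from scipy.spatial.transform import Rotation as R
s=bot.state();M=R.from_euler("xyz",s["tcp_rot"]).as_matrix()
for cam in("scene","wrist","top"):
    im=imaging.get_image(cam);c=cloud(im)
    t=(c-s["tcp_pos"])@M
    d=np.linalg.norm(t,axis=-1)
    m=(abs(t[...,0])<45)&(abs(t[...,1])<40)&(c[...,2]>105)&(t[...,2]>-45)
    print(cam,m.sum())
    for z0 in range(100,176,6):
        k=m&(abs(c[...,2]-z0)<3)
        if k.sum():print(z0,k.sum(),"tool x",np.round(np.percentile(t[k][:,0],[2,50,98]),0),"y",np.round(np.percentile(t[k][:,1],[2,50,98]),0),"world",np.round(np.median(c[k],0)))
    # projection
    E=np.array(im["extrinsics"])
    for p in((s["tcp_pos"]+M@[0,0,17]),s["tcp_pos"],np.array([560,-181,120.])):
        q=E[:3,:3].T@(p-E[:3,3]);a=np.array([q[0]/-q[2],-q[1]/-q[2]]);a=a*(1+im["k1"]*(a@a));print(np.round([im["fx"]*a[0]+im["cx"],im["fy"]*a[1]+im["cy"]],1),-q[2])
    save(cam+"3.png",im["frame"])
w=cv2.imread("pics/wrist3.png");sc=cv2.imread("pics/scene3.png")
cv2.imwrite("pics/c3.png",np.hstack([cv2.resize(w[150:350,220:420],(400,400)),cv2.resize(sc[90:160,255:325],(400,400),interpolation=cv2.INTER_CUBIC)]))
```

```text
scene 187
106 10 tool x [-17.  -5.   6.] y [ 6. 19. 20.] world [ 571. -165.  108.]
112 26 tool x [-16.   1.  14.] y [ 7. 17. 20.] world [ 566. -164.  113.]
118 78 tool x [-16.  -1.  16.] y [-15.   6.  21.] world [ 564. -178.  120.]
124 28 tool x [-12.   2.  15.] y [-9.  6. 18.] world [ 560. -177.  122.]
142 3 tool x [-9.  3.  6.] y [ 3.  7. 10.] world [ 561. -173.  143.]
148 10 tool x [-9. -2.  8.] y [ 5. 15. 17.] world [ 567. -168.  150.]
154 12 tool x [-8. -1.  8.] y [13. 16. 18.] world [ 566. -167.  154.]
160 13 tool x [-9. -0.  8.] y [12. 15. 18.] world [ 566. -167.  159.]
166 7 tool x [-7. -2.  5.] y [15. 17. 19.] world [ 567. -165.  165.]
[287.8 124.2] 979.9667321797152
[287.4 119.2] 966.5895937772672
[288.  122.5] 975.1017018600509
wrist 2455
106 61 tool x [ 7. 16. 17.] y [-16.   0.  14.] world [ 546. -177.  107.]
112 99 tool x [ 6. 16. 18.] y [-15.   0.  17.] world [ 545. -177.  112.]
118 1005 tool x [-1.  8. 17.] y [-16.   1.  17.] world [ 553. -178.  120.]
124 102 tool x [ 0.  6. 13.] y [-12.   1.  13.] world [ 555. -180.  121.]
136 12 tool x [7. 8. 8.] y [-5. -0.  5.] world [ 554. -180.  138.]
142 104 tool x [7. 8. 9.] y [-10.  -1.  10.] world [ 554. -180.  142.]
148 184 tool x [7. 8. 9.] y [-14.  -1.  13.] world [ 553. -180.  148.]
154 213 tool x [7. 8. 9.] y [-14.  -0.  14.] world [ 554. -180.  154.]
160 240 tool x [7. 8. 9.] y [-15.  -0.  14.] world [ 553. -180.  160.]
166 290 tool x [7. 8. 9.] y [-15.  -1.  14.] world [ 553. -180.  166.]
172 131 tool x [7. 8. 9.] y [-15.  -0.  13.] world [ 553. -180.  170.]
[320.8 224.7] 202.29991579293306
[320.9 234. ] 185.8841575252523
[321.6 226.6] 196.34957170944224
top 0
[434.9 231.2] 913.3263435599583
[436.8 230.1] 896.6350744892356
[435.2 231.2] 907.3898459398396
```

View pics/c3.png

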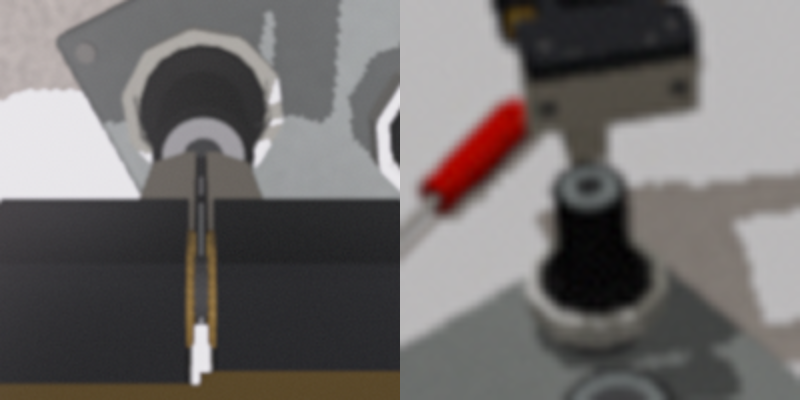

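The crops show the fingertips still hovering about 17–20 mm above the barrel, with the visible finger end at z ≈ 138 rather than 114. So when closed, the tips stand less far ahead than stated, while xy is well centred. I'll go on down in small steps, guided by force.

Request:
{"op": "move_arm", "data": {
  "motion": [
    [0,0,0,0,0,0.2,0],
    [0,0,0,0,0,0.2,0],
    [0,0,0,0,0,0,0]
  ]
}}

```text
time_s: 6.35
tcp_pos: [560.3, -181.7, 122.1]
tcp_rot: [3.142, -0.001, 2.853]
contact_force: [0.2, -0.3, -0.4]
opening: 0.1
grasp_force: 0.0
```

Request:
{"op": "move_arm", "data": {
  "motion": [
    [0,0,0,0,0,0.1,0],
    [0,0,0,0,0,0,0]
  ]
}}

```text
time_s: 6.55
tcp_pos: [560.6, -181.7, 120.8]
tcp_rot: [3.142, -0.0, 2.853]
contact_force: [-0.3, -0.5, -0.1]
opening: 0.5
grasp_force: 0.0
```

Request:
{"op": "move_arm", "data": {
  "motion": [
    [0,0,0,0,0,0.1,0],
    [0,0,0,0,0,0,0]
  ]
}}

```text
time_s: 6.75
tcp_pos: [560.6, -181.8, 118.8]
tcp_rot: [3.142, -0.0, 2.853]
contact_force: [0.0, 0.1, 0.1]
opening: 0.6
grasp_force: 0.0
```

```bash
python3 -c "
from h import *
rep()"
```

```text
top ('slim', np.int64(0), 0, 'rim', np.int64(38), 63.1) ('flared', np.int64(384), [103.1, 104.2, 105.3], 'rim', np.int64(193), 62.8) ('drum', np.int64(354), [85.9, 87.0, 88.3], 'rim', np.int64(183), 62.8)
scene ('slim', np.int64(60), [120.7, 121.6, 122.0], 'rim', np.int64(79), 63.8) ('flared', np.int64(204), [103.5, 104.3, 105.2], 'rim', np.int64(79), 64.0) ('drum', np.int64(185), [86.8, 87.7, 88.3], 'rim', np.int64(83), 63.5)
wrist ('slim', np.int64(1093), [119.6, 120.2, 120.7], 'rim', np.int64(1148), 63.5) ('flared', np.int64(4604), [103.7, 104.2, 104.6], 'rim', np.int64(1352), 63.6) ('drum', np.int64(2635), [86.7, 87.1, 87.5], 'rim', np.int64(1014), 63.6)
[ 560.7 -181.8  119.1] [ 0.5  0.2 -0.3]
```

Request:
{"op": "move_arm", "data": {
  "motion": [
    [0,0,0,0,0,0.1,0],
    [0,0,0,0,0,0,0]
  ]
}}

```text
time_s: 7.1
tcp_pos: [560.6, -181.8, 116.8]
tcp_rot: [3.142, -0.0, 2.853]
contact_force: [0.0, 0.2, 0.3]
opening: 0.5
grasp_force: 0.0
```

Request:
{"op": "move_arm", "data": {
  "motion": [
    [0,0,0,0,0,0.1,0],
    [0,0,0,0,0,0,0]
  ]
}}

```text
time_s: 7.3
tcp_pos: [560.5, -181.8, 114.7]
tcp_rot: [3.142, -0.0, 2.853]
contact_force: [-1.0, -0.0, -0.0]
opening: 0.6
grasp_force: 0.0
```

Request:
{"op": "move_arm", "data": {
  "motion": [
    [0,0,0,0,0,0.1,0],
    [0,0,0,0,0,0,0]
  ]
}}

```text
time_s: 7.5
tcp_pos: [560.6, -181.8, 112.8]
tcp_rot: [3.142, -0.0, 2.853]
contact_force: [1.1, 0.4, 0.2]
opening: 0.2
grasp_force: 0.0
```

Request:
{"op": "move_arm", "data": {
  "motion": [
    [0,0,0,0,0,0.1,0],
    [0,0,0,0,0,0,0]
  ]
}}

```text
time_s: 7.7
tcp_pos: [560.7, -181.8, 111.0]
tcp_rot: [-3.142, 0.0, 2.853]
contact_force: [0.3, -0.6, 1.7]
opening: 0.5
grasp_force: 0.6
```

Request:
{"op": "move_arm", "data": {
  "motion": [
    [0,0,0,0,0,0.05,0],
    [0,0,0,0,0,0,0]
  ]
}}

```text
time_s: 7.9
tcp_pos: [560.7, -181.8, 110.2]
tcp_rot: [-3.142, 0.0, 2.853]
contact_force: [-0.8, -0.1, 2.6]
opening: 0.5
grasp_force: 1.7
```

Request:
{"op": "move_arm", "data": {
  "motion": [
    [0,0,0,0,0,0.05,0],
    [0,0,0,0,0,0,0]
  ]
}}

```text
time_s: 8.1
tcp_pos: [560.7, -181.8, 109.1]
tcp_rot: [-3.142, 0.0, 2.853]
contact_force: [-0.5, -0.2, 4.8]
opening: 0.6
grasp_force: 1.8
```

Request:
{"op": "move_arm", "data": {
  "motion": [
    [0,0,0,0,0,0.1,0],
    [0,0,0,0,0,0,0]
  ]
}}

```text
time_s: 8.3
tcp_pos: [560.7, -181.8, 106.9]
tcp_rot: [-3.142, 0.0, 2.853]
contact_force: [-0.0, 0.2, 1.6]
opening: 0.7
grasp_force: 1.2
```

```bash
python3 -c "
from h import *
rep()"
```

```text
top ('slim', np.int64(0), 0, 'rim', np.int64(33), 57.7) ('flared', np.int64(386), [103.0, 104.0, 105.1], 'rim', np.int64(194), 63.1) ('drum', np.int64(356), [85.9, 87.0, 88.0], 'rim', np.int64(186), 63.1)
scene ('slim', np.int64(50), [114.9, 115.8, 118.0], 'rim', np.int64(86), 57.7) ('flared', np.int64(201), [103.9, 104.7, 105.4], 'rim', np.int64(80), 63.9) ('drum', np.int64(178), [86.8, 87.7, 88.4], 'rim', np.int64(83), 63.7)
wrist ('slim', np.int64(1132), [114.1, 115.1, 120.9], 'rim', np.int64(1214), 57.8) ('flared', np.int64(4578), [103.7, 104.2, 104.6], 'rim', np.int64(1532), 63.7) ('drum', np.int64(2916), [86.6, 87.1, 87.5], 'rim', np.int64(1126), 63.6)
[ 560.7 -181.8  106.9] [-0.3 -0.4  2.4]
```

The nest is down about 5.7 mm at TCP 106.9, so contact was at about 112.6. About 4.3 mm more.

Request:
{"op": "move_arm", "data": {
  "motion": [
    [0,0,0,0,0,0.1,0],
    [0,0,0,0,0,0.1,0],
    [0,0,0,0,0,0,0],
    [0,0,0,0,0,0,0]
  ]
}}

```text
time_s: 8.85
tcp_pos: [560.7, -181.8, 103.0]
tcp_rot: [-3.142, 0.0, 2.853]
contact_force: [-0.2, -0.0, 3.2]
opening: 0.3
grasp_force: 1.5
```

```bash
python3 -c "
from h import *
rep()"
```

```text
top ('slim', np.int64(0), 0, 'rim', np.int64(30), 53.4) ('flared', np.int64(386), [103.2, 104.2, 105.4], 'rim', np.int64(191), 63.1) ('drum', np.int64(354), [86.0, 87.1, 88.2], 'rim', np.int64(182), 62.9)
scene ('slim', np.int64(54), [110.6, 113.6, 120.6], 'rim', np.int64(70), 54.6) ('flared', np.int64(201), [103.9, 104.6, 105.2], 'rim', np.int64(86), 63.8) ('drum', np.int64(181), [86.8, 87.6, 88.2], 'rim', np.int64(87), 63.8)
wrist ('slim', np.int64(1199), [110.4, 114.7, 121.4], 'rim', np.int64(1177), 53.8) ('flared', np.int64(4273), [103.7, 104.2, 104.6], 'rim', np.int64(1583), 63.7) ('drum', np.int64(3044), [86.7, 87.1, 87.5], 'rim', np.int64(1162), 63.6)
[ 560.6 -181.8  103. ] [-0.3  1.3  1.6]
```

Sunk about 9.7 mm. I'll lift straight up, then move to the flared one.

Request:
{"op": "move_arm", "data": {
  "motion": [
    [0,0,0,0,0,-0.25,0],
    [0,0,0,0,0,-0.75,0],
    [0,0,0,0,0,-0.5,0],
    [0,0,0,0.47,0.95,0,0],
    [0,0,0,0.47,0.95,0,0],
    [0,0,0,0.47,0.95,0,0],
    [0,0,0,0.47,0.95,0,0],
    [0,0,0,0.47,0.95,0,0],
    [0,0,0,0.47,0.95,0,0],
    [0,0,0,0.47,0.95,0,0]
  ]
}}

```text
time_s: 10.0
tcp_pos: [535.5, -34.8, 134.2]
tcp_rot: [3.141, 0.001, 2.853]
contact_force: [0.4, -0.0, 0.1]
opening: 0.5
grasp_force: 0.0
```

Request:
{"op": "move_arm", "data": {
  "motion": [
    [0,0,0,0.47,0.95,0,0],
    [0,0,0,0.47,0.95,0,0],
    [0,0,0,0,0,0,0],
    [0,0,0,0,0,0,0]
  ]
}}

```text
time_s: 10.4
tcp_pos: [528.5, 6.2, 133.9]
tcp_rot: [-3.142, 0.001, 2.854]
contact_force: [-0.8, -0.3, -0.0]
opening: 0.3
grasp_force: 0.0
```

```bash
python3 -c "
from h import *
rep()"
```

```text
top ('slim', np.int64(203), [109.9, 111.3, 112.0], 'rim', np.int64(153), 53.6) ('flared', np.int64(0), 0, 'rim', np.int64(20), 62.2) ('drum', np.int64(0), 0, 'rim', np.int64(0), nan)
scene ('slim', np.int64(86), [111.1, 111.8, 112.8], 'rim', np.int64(71), 54.3) ('flared', np.int64(203), [103.8, 104.5, 105.2], 'rim', np.int64(86), 63.8) ('drum', np.int64(181), [86.7, 87.4, 88.1], 'rim', np.int64(84), 63.6)
wrist ('slim', np.int64(1088), [110.2, 110.6, 111.0], 'rim', np.int64(668), 53.2) ('flared', np.int64(2067), [103.5, 103.9, 104.3], 'rim', np.int64(794), 63.5) ('drum', np.int64(0), 0, 'rim', np.int64(0), nan)
[528.4   5.5 133.4] [0.4 0.1 0.4]
  return _methods._mean(a, axis=axis, dtype=dtype,
  ret = ret.dtype.type(ret / rcount)
```

Slim stays at about 110. I'll approach the flared one: contact expected at TCP ≈ 95.6, target 85.7.

Request:
{"op": "move_arm", "data": {
  "motion": [
    [0,0,0,0,0,0.7,0],
    [0,0,0,0,0,0.7,0],
    [0,0,0,0,0,0.3,0],
    [0,0,0,0,0,0,0],
    [0,0,0,0,0,0,0]
  ]
}}

```text
time_s: 11.05
tcp_pos: [528.2, 6.2, 99.0]
tcp_rot: [-3.141, -0.0, 2.853]
contact_force: [-0.2, 0.0, 1.1]
opening: 0.7
grasp_force: 0.0
```

Request:
{"op": "move_arm", "data": {
  "motion": [
    [0,0,0,0,0,0.1,0],
    [0,0,0,0,0,0,0]
  ]
}}

```text
time_s: 11.25
tcp_pos: [528.4, 6.2, 97.2]
tcp_rot: [3.142, 0.0, 2.853]
contact_force: [-0.3, -0.4, 0.1]
opening: 0.7
grasp_force: 0.0
```

Request:
{"op": "move_arm", "data": {
  "motion": [
    [0,0,0,0,0,0.1,0],
    [0,0,0,0,0,0.1,0],
    [0,0,0,0,0,0,0]
  ]
}}

```text
time_s: 11.55
tcp_pos: [528.4, 6.2, 93.1]
tcp_rot: [3.141, 0.0, 2.853]
contact_force: [1.0, -0.2, 0.2]
opening: 0.3
grasp_force: 0.7
```

```bash
python3 -W ignore -c "
from h import *
rep()"
```

```text
top ('slim', np.int64(207), [109.8, 110.9, 112.1], 'rim', np.int64(165), 53.6) ('flared', np.int64(0), 0, 'rim', np.int64(2), 60.9) ('drum', np.int64(0), 0, 'rim', np.int64(0), nan)
scene ('slim', np.int64(83), [110.8, 111.6, 112.3], 'rim', np.int64(78), 54.3) ('flared', np.int64(72), [101.3, 101.9, 102.7], 'rim', np.int64(81), 61.2) ('drum', np.int64(178), [86.7, 87.5, 88.4], 'rim', np.int64(85), 63.8)
wrist ('slim', np.int64(24), [101.5, 102.7, 103.4], 'rim', np.int64(654), 53.1) ('flared', np.int64(1815), [100.8, 101.3, 101.9], 'rim', np.int64(1105), 61.0) ('drum', np.int64(0), 0, 'rim', np.int64(0), nan)
[528.3   6.2  93.1] [0.6 0.2 1.6]
```

Request:
{"op": "move_arm", "data": {
  "motion": [
    [0,0,0,0,0,0.1,0],
    [0,0,0,0,0,0.1,0],
    [0,0,0,0,0,0.1,0],
    [0,0,0,0,0,0.06,0],
    [0,0,0,0,0,0,0],
    [0,0,0,0,0,0,0]
  ]
}}

```text
time_s: 12.3
tcp_pos: [528.3, 6.2, 85.9]
tcp_rot: [3.142, 0.0, 2.853]
contact_force: [0.2, -0.4, 3.7]
opening: -0.0
grasp_force: 1.8
```

```bash
python3 -W ignore -c "
from h import *
rep()"
```

```text
top ('slim', np.int64(205), [110.0, 110.9, 111.8], 'rim', np.int64(161), 53.4) ('flared', np.int64(0), 0, 'rim', np.int64(1), 56.1) ('drum', np.int64(0), 0, 'rim', np.int64(0), nan)
scene ('slim', np.int64(81), [111.1, 112.0, 112.7], 'rim', np.int64(71), 54.3) ('flared', np.int64(72), [93.6, 94.9, 95.8], 'rim', np.int64(79), 54.1) ('drum', np.int64(180), [86.7, 87.4, 88.4], 'rim', np.int64(86), 63.9)
wrist ('slim', np.int64(0), 0, 'rim', np.int64(407), 52.8) ('flared', np.int64(2042), [93.7, 94.4, 101.8], 'rim', np.int64(1060), 53.8) ('drum', np.int64(0), 0, 'rim', np.int64(0), nan)
[528.3   6.2  85.9] [ 0.9 -0.   3.4]
```

Flared has sunk about 9.8 mm. For the drum, the gripper's long axis currently points along the line to the slim barrel. I'll lift and turn 73.5° so it lies along world x, clear of both neighbours.

Request:
{"op": "move_arm", "data": {
  "motion": [
    [0,0,0,0,0,-0.25,0],
    [0,0,0,0,0,-0.75,0],
    [0,0,0,0,0,-1,0],
    [0,0,0,0,0,-1,0],
    [0,0,1,0,0,0,0],
    [0,0,1,0,0,0,0],
    [0,0,1,0,0,0,0],
    [0,0,1,0,0,0,0],
    [0,0,1,0,0,0,0],
    [0,0,1,0,0,0,0]
  ]
}}

```text
time_s: 13.45
tcp_pos: [528.3, 6.2, 146.9]
tcp_rot: [3.141, 0.0, 2.22]
contact_force: [0.2, -0.3, 0.3]
opening: 0.6
grasp_force: 0.0
```

Request:
{"op": "move_arm", "data": {
  "motion": [
    [0,0,1,0,0,0,0],
    [0,0,1,0,0,0,0],
    [0,0,1,0,0,0,0],
    [0,0,1,0,0,0,0],
    [0,0,1,0,0,0,0],
    [0,0,1,0,0,0,0],
    [0,0,0.25,0,0,0,0],
    [0,0,0,0,0,0,0],
    [0,0,0,0,0,0,0]
  ]
}}

```text
time_s: 14.35
tcp_pos: [528.3, 6.2, 146.2]
tcp_rot: [3.141, 0.0, 1.572]
contact_force: [-0.1, -0.1, 0.3]
opening: 0.5
grasp_force: 0.0
```

Next I go over the drum, then check heights.

Request:
{"op": "move_arm", "data": {
  "motion": [
    [0,0,0,-0.83,0.75,0,0],
    [0,0,0,-0.83,0.75,0,0],
    [0,0,0,-0.83,0.75,0,0],
    [0,0,0,-0.83,0.75,0,0],
    [0,0,0,-0.83,0.75,0,0],
    [0,0,0,0,0,0.5,0],
    [0,0,0,0,0,0.5,0],
    [0,0,0,0,0,0.5,0],
    [0,0,0,0,0,0,0],
    [0,0,0,0,0,0,0]
  ]
}}

```text
time_s: 15.35
tcp_pos: [602.9, -76.4, 115.8]
tcp_rot: [-3.141, -0.0, 1.571]
contact_force: [0.7, -1.2, 0.3]
opening: 0.4
grasp_force: 0.0
```

```bash
python3 -W ignore -c "
from h import *
rep()
f=np.load('l_wrist.npy');g=np.load('l_scene.npy')
save('d1.png',np.hstack([cv2.resize(f,(480,300)),cv2.resize(g[90:220,200:340],(320,300))]))"
```

```text
top ('slim', np.int64(71), [109.5, 110.4, 111.5], 'rim', np.int64(105), 53.6) ('flared', np.int64(276), [93.3, 94.5, 95.9], 'rim', np.int64(111), 52.8) ('drum', np.int64(7), [85.2, 86.1, 87.4], 'rim', np.int64(29), 62.6)
scene ('slim', np.int64(0), 0, 'rim', np.int64(44), 54.4) ('flared', np.int64(193), [94.1, 95.0, 95.6], 'rim', np.int64(79), 54.2) ('drum', np.int64(179), [86.8, 87.6, 88.2], 'rim', np.int64(83), 63.9)
wrist ('slim', np.int64(0), 0, 'rim', np.int64(0), nan) ('flared', np.int64(4104), [93.7, 94.2, 94.6], 'rim', np.int64(888), 53.7) ('drum', np.int64(2018), [86.2, 86.7, 87.1], 'rim', np.int64(966), 63.4)
[603.3 -76.7 116.5] [ 0.2  0.1 -0.2]
```

View pics/d1.png

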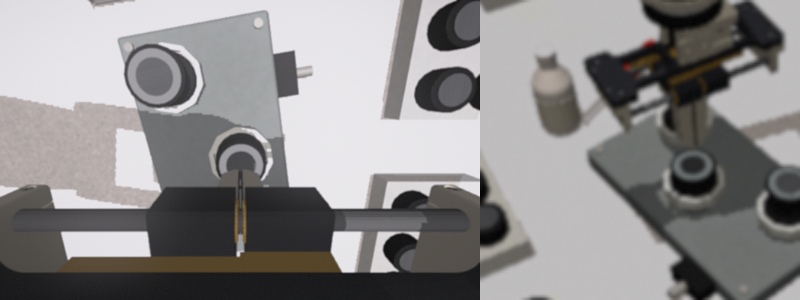

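The drum sits under the closed tips (wrist panel (240,150)), and bottle and slim barrel are clear of the gripper. I'll descend: contact at about 78.7, target 68.8.

Request:
{"op": "move_arm", "data": {
  "motion": [
    [0,0,0,0,0,0.7,0],
    [0,0,0,0,0,0.7,0],
    [0,0,0,0,0,0.3,0],
    [0,0,0,0,0,0,0],
    [0,0,0,0,0,0,0]
  ]
}}

```text
time_s: 16.0
tcp_pos: [603.2, -76.9, 81.7]
tcp_rot: [-3.141, -0.0, 1.57]
contact_force: [0.1, 0.9, -0.4]
opening: 0.4
grasp_force: 0.0
```

Request:
{"op": "move_arm", "data": {
  "motion": [
    [0,0,0,0,0,0.1,0],
    [0,0,0,0,0,0,0]
  ]
}}

```text
time_s: 16.2
tcp_pos: [603.3, -76.8, 80.0]
tcp_rot: [3.141, 0.0, 1.57]
contact_force: [-0.4, -0.1, 1.0]
opening: 0.7
grasp_force: 0.0
```

Request:
{"op": "move_arm", "data": {
  "motion": [
    [0,0,0,0,0,0.1,0],
    [0,0,0,0,0,0.1,0],
    [0,0,0,0,0,0,0]
  ]
}}

```text
time_s: 16.5
tcp_pos: [603.4, -76.9, 76.0]
tcp_rot: [3.141, 0.0, 1.57]
contact_force: [1.1, 0.0, 1.4]
opening: 0.4
grasp_force: 0.8
```

```bash
python3 -W ignore -c "
from h import *
rep()"
```

```text
top ('slim', np.int64(10), [108.8, 110.1, 110.4], 'rim', np.int64(86), 53.5) ('flared', np.int64(274), [93.3, 94.3, 95.1], 'rim', np.int64(102), 52.7) ('drum', np.int64(0), 0, 'rim', np.int64(20), 60.0)
scene ('slim', np.int64(0), 0, 'rim', np.int64(7), 53.1) ('flared', np.int64(193), [94.0, 94.7, 95.7], 'rim', np.int64(78), 54.2) ('drum', np.int64(96), [83.9, 85.1, 86.5], 'rim', np.int64(83), 61.1)
wrist ('slim', np.int64(0), 0, 'rim', np.int64(0), nan) ('flared', np.int64(6621), [93.7, 94.1, 94.6], 'rim', np.int64(1272), 53.8) ('drum', np.int64(1830), [83.4, 84.0, 84.7], 'rim', np.int64(1324), 60.7)
[603.3 -76.9  76. ] [ 0.7 -0.4  1.9]
```

Sunk about 2.8 mm; 7.2 mm more.

Request:
{"op": "move_arm", "data": {
  "motion": [
    [0,0,0,0,0,0.1,0],
    [0,0,0,0,0,0.1,0],
    [0,0,0,0,0,0.1,0],
    [0,0,0,0,0,0.06,0],
    [0,0,0,0,0,0,0],
    [0,0,0,0,0,0,0]
  ]
}}

```text
time_s: 17.25
tcp_pos: [603.3, -76.9, 68.8]
tcp_rot: [3.141, 0.0, 1.57]
contact_force: [1.8, 0.3, 3.7]
opening: 0.4
grasp_force: 2.1
```

```bash
python3 -W ignore -c "
from h import *
rep()"
```

```text
top ('slim', np.int64(4), [109.5, 109.9, 110.0], 'rim', np.int64(76), 53.9) ('flared', np.int64(268), [93.3, 94.5, 95.4], 'rim', np.int64(107), 52.7) ('drum', np.int64(0), 0, 'rim', np.int64(16), 53.1)
scene ('slim', np.int64(0), 0, 'rim', np.int64(6), 54.8) ('flared', np.int64(190), [94.2, 94.8, 95.4], 'rim', np.int64(83), 53.9) ('drum', np.int64(124), [77.4, 80.2, 86.5], 'rim', np.int64(75), 54.0)
wrist ('slim', np.int64(0), 0, 'rim', np.int64(0), nan) ('flared', np.int64(7309), [93.7, 94.2, 94.6], 'rim', np.int64(1361), 53.8) ('drum', np.int64(2062), [76.4, 77.2, 84.6], 'rim', np.int64(1261), 53.5)
[603.3 -76.9  68.8] [ 1.5 -0.7  3.7]
```

Done. I'll lift off well clear and move back toward the robot to free the view.

Request:
{"op": "move_arm", "data": {
  "motion": [
    [0,0,0,0,0,-0.25,0],
    [0,0,0,0,0,-0.75,0],
    [0,0,0,0,0,-1,0],
    [0,0,0,0,0,-1,0],
    [0,0,0,0,0,-1,0],
    [0,0,0,0,0,-1,0],
    [0,0,0,0,0,-1,0],
    [0,0,0,0,0,-1,0],
    [0,0,0,0,-1,0,0],
    [0,0,0,0,-1,0,0]
  ]
}}

```text
time_s: 18.4
tcp_pos: [562.8, -76.8, 210.1]
tcp_rot: [3.141, 0.0, 1.57]
contact_force: [-1.0, 0.4, -0.0]
opening: 0.4
grasp_force: 0.0
```

Request:
{"op": "move_arm", "data": {
  "motion": [
    [0,0,0,0,-1,0,0],
    [0,0,0,0,-1,0,0],
    [0,0,0,0,-1,0,0],
    [0,0,0,0,-1,0,0],
    [0,0,0,0,-1,0,0],
    [0,0,0,0,-1,0,0],
    [0,0,0,0,0,0,0],
    [0,0,0,0,0,0,0],
    [0,0,0,0,0,0,0]
  ]
}}

```text
time_s: 19.3
tcp_pos: [443.6, -76.7, 209.0]
tcp_rot: [3.141, 0.0, 1.57]
contact_force: [0.6, -0.1, -0.8]
opening: 0.7
grasp_force: 0.0
```

```bash
python3 -W ignore -c "
from h import *
rep()
g=np.load('l_scene.npy')
save('end.png',g)"
```

```text
top ('slim', np.int64(202), [110.3, 111.2, 112.3], 'rim', np.int64(76), 53.3) ('flared', np.int64(380), [93.3, 94.5, 95.5], 'rim', np.int64(178), 53.3) ('drum', np.int64(351), [76.2, 77.3, 78.3], 'rim', np.int64(158), 53.0)
scene ('slim', np.int64(81), [111.1, 111.9, 112.8], 'rim', np.int64(73), 54.5) ('flared', np.int64(190), [94.0, 94.8, 95.6], 'rim', np.int64(81), 54.1) ('drum', np.int64(181), [77.0, 78.0, 78.5], 'rim', np.int64(82), 54.1)
wrist ('slim', np.int64(0), 0, 'rim', np.int64(306), 53.4) ('flared', np.int64(1892), [93.8, 94.3, 94.7], 'rim', np.int64(532), 53.9) ('drum', np.int64(1363), [76.5, 77.0, 77.5], 'rim', np.int64(593), 53.4)
[443.5 -76.7 208.5] [-0.1 -0.4 -0.4]
```

View pics/end.png

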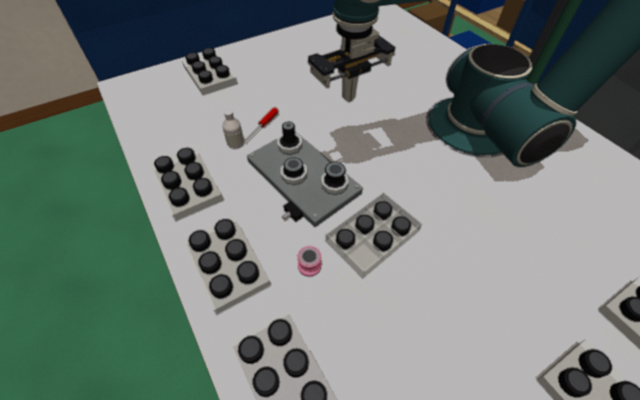

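The final picture shows all three barrels sunk by about 10 mm at (290,130), (293,168) and (335,175). Tray, bottle and screwdriver haven't moved, and the arm is clear.

```bash
python3 -c "
from station import ticket
print(ticket.sign_off())"
```

```text
the job is handed in; nothing more can be done
None
```

I pressed all three barrels in order (slim, flared, drum); each sank about 10 mm with its nest and stayed there, nothing else was disturbed, and I handed the job in at about 19.5 s.

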